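# Load the bottle steriliser on the nightstand

### The arm

A 6-joint arm with a two-finger parallel gripper is mounted at the origin on the work surface. World frame = base frame: x ahead of the robot, y to its left, z up, the work surface at z = 0. Lengths are in m, angles in rad, forces in N, time in s.
With the tool pointing down it reaches from about 0.3 to 0.775 m from the base axis. Payload 14.6 kg.
Tool frame: the origin (TCP) lies at the very end of the fingers, on their centre line; the grasp point (between the pads) lies 19 mm behind it; z points along the fingers, y is the line along which they close (so a half turn about z gives the same grasp; the last joint's range is limited). The gripper opens to 94 mm and grips with 3 to 60 N. Pads are 16 mm wide; open, the fingers measure 119 mm over their backs; the gripper's body (75 mm by 177 mm) begins 78 mm behind the grasp point.
Start: joints at [-1.411, 0.3, 1.521, -0, 1.321, -0.067], TCP at [0.124, -0.536, 0.205] pointing down, gripper open.
Joint ranges: [-3.03, 3.03], [-0.79, 2.21], [0.23, 2.52], [-1.04, 4.18], [0, 3.07], [-2.55, 2.55]. Speed limits (rad/s): [2.22, 2.22, 2.57, 3.14, 3.14, 3.14].

### API

Orientations are given as [roll, pitch, yaw] about the fixed x, y, z axes, in that order (R = Rz(yaw) Ry(pitch) Rx(roll)).
In Python, from station import status, vision, order, silhouettes gives the robot as it stands. The module is installed in compiled form; this text tells all that it offers.
- The arm moves only by the shell command python3 -m pendant 'ROWS' [FORCE]. ROWS is JSON, one flat list of numbers, 7 for each row, row after row: the shift along the tool's x, y, z in units of 500 mm (1.0 is 500 mm), then the turn, a rotation vector about the tool's x, y, z in units of 90 degrees (1.0 is 90 degrees), then the opening, from -1 (shut) to 1 (fully open). A call has 1 to 12 rows; each row is the pose to reach, as a shift and turn from the pose commanded when the call began, along the tool's axes at that moment; what a row does not reach only later rows make up. A row lasts 1/10 s, in which the tool goes at most 50 mm and 8.59 degrees, less where a joint would pass 70% of its speed; a pose out of reach is approached as far as the arm can. A call with a number of a shift or a turn outside -1 to 1 is refused whole. A call with a gripper value outside its range is refused whole. The fingers move at their own pace and stop on an object; FORCE is the grip in N (left out, the last holds). Time passes only in rows, so rows that repeat a pose let the fingers close. It gives the time, the measured TCP pose, the force, the opening and the grip force at its end, in the units of the state.
- status.get_obs(): the state, without advancing time (a new reading comes with each control period).
- vision.camera(name): name is "scene" or "top"; returns a dict with "pixels" (480x640x3 uint8, red, green, blue), "K" (3x3 intrinsics, pixels), "R" (3x3) and "t" (3): a world point X has camera coordinates R X + t. Camera axes: x right, y down, z forward; pixel columns grow to the right and rows downward; lengths in m; the calibration is good to about 2 mm. A picture is of the moment at which its call begins. There is no depth.
- order.hand_in(): hands the job in; it is judged then, once.
Trained networks look in a picture, given as the dict that the camera call returned (one of the last four; its "shot" number tells which), for a name from the list of things; names that differ only in an ending like _2 or _b are one class to them, and where a whole thing is asked for, a point or a joint stands for the part that bears it (a point fixed in the world has none). Each returns a list of dicts, best first, with "score" (0 to 1); they miss things now and then, are a little off and sometimes report something else, mostly with a low value. They report only what shows in the picture. A call takes as long as a camera call. They do not tell look-alikes from the thing itself.
- silhouettes(target, picture): "region" (480x640 bool, what is visible of it) and "extent" ([left, top, right, bottom] in pixels, round what is visible of it).
The state is a dict: "time_s": time; "qpos": joint angles; "joint_vel": joint speeds; "tau": joint torques, N m; "ee_pos": TCP position; "eef_rot": TCP orientation; "force": force on the tool from outside, world axes, zero at the start; "moment": the same for the moment, N m; "grip_width": finger opening in m; "grip_force": force on a finger pad.
Only numpy, scipy, OpenCV 4.12 (cv2) and the standard library are available. Lean on these libraries where they do the work, as an engineer would, in place of code of your own. Each camera call takes 0.05 s, during which the arm holds its last target. There are 200 camera calls.

### The job

Load and close the steam steriliser for the night: set the deep basket on the heater base, hang the small bottle mouth-down over the basket's prong, put the shallow tray on the basket with the pacifier lying loose in it, and close it with the lid. Every tier must sit level and fully home in the one below; leave the food jar, the hedgehog and the night lamp where they stand.

Things in the scene. Friction and masses are not known exactly. Their poses are not given: they have to be found in the camera images.
- base: Heater base of the steam steriliser, fixed: low white round pot, 166 mm across, 50 mm high, grey panel on one side, open dish with a steel plate in its top. Dish 146 mm across inside at the rim (polygonal, down to 141), floor at 36 mm. A basket fully home has its origin 38 mm above this one. Origin: centre of underside.
- basket: Bottle basket, loose, 0.2 kg: deep light-grey slotted basket, 156 mm across, 116 high, wall 5, inner floor at 16. A prong in its middle (15 mm thick, tapered tip, top at 90) is its lifting handle and holds a bottle. Its tapered foot (122 to 134 mm across, 12 high) drops inside the base's rim; the flange above the foot rests on the rim. Upright at start. Origin: centre of underside, z up.
- bottle: Small amber plastic bottle without teat, loose, 50 g, standing on its open mouth: 51 mm across, 84 high, neck 38 across (41 over the thread), 14 long, 31 inside; hollow to 79 deep, closed end on top. Origin: centre of the mouth (lower end), z up. Hung over the prong, the mouth rests on the basket's inner floor: origin 16 mm above the basket's.
- tray: Small-parts tray, loose, 100 g: shallow light-grey slotted tray, 156 mm across, 46 high, wall 5, inside 146 across (polygonal, down to 141), inner floor at 16. Stem in its middle to lift it by: 15 mm thick, top at 58. Foot like the basket's: it drops inside the basket's rim (same inside width), and its origin is then 104 mm above the basket's. Upright. Origin: centre of underside, z up.
- pacifier: Teal pacifier, loose, 20 g, standing on its round button, teat up: button 26 mm across, 7 high; above it, from 7 to 13 mm height, the shield, 50 mm long (its x), 34 wide (its y) with flat sides; teat up to 39 mm height. Origin: centre of the button's underside, z up. Best taken across the shield's flat sides, along its y.
- lid: Steriliser lid, loose, 0.14 kg: shallow light-grey dome, 156 mm across, hollow below, top at 46 mm, with a solid grey round knob in its middle, 26 mm thick, ending at 75 mm. It stands on a tapered lip (122 to 134 mm across, 12 high) that drops inside the tray's rim; its origin is then 34 mm above the tray's. Knob up at start. Origin: centre of underside, z up.
- jar: Bystander: sealed glass baby food jar with a metal lid, 62 mm across, 82 mm high, loose. Origin: centre of its underside.
- hedgehog: Bystander: wooden hedgehog figure, about 95 mm long (its x, nose to +x), 60 mm wide, 70 mm high, loose. Origin: underside, about the middle.
- lamp: Bystander: white plastic mushroom night lamp, 100 mm across its cap, 119 mm high, loose. Origin: centre of its underside.
Mind the look-alikes: they are no part of the job. What is shaped like the pacifier but orange or red is not meant.

How it is judged:
By the outcome, as a careful person would: the job done as asked, in the order asked, and still so for the second after the job is handed in, with the robot touching nothing.
It also fails if it takes over 147 s, if anything falls off the work surface, if the arm or the gripper's body presses on something with over 40 N, if the wrist force passes 120 N, or if a joint passes its speed limit or range.

## Working session

There is one attempt and no reset: what is moved stays moved. The work goes in short steps, Python scripts to look and compute and a shell command to move; the robot and the scene stay as the last step left them, time stands still between calls to the robot, and variables do not carry over. Pictures are saved under pics/ and viewed, at most 14 in all, crops included, and the job is handed in when it is done.

```bash
mkdir -p pics
cat > h.py <<'E'
import numpy as np, cv2
from station import status, vision, order, silhouettes
def save(p,n): cv2.imwrite('pics/'+n,cv2.cvtColor(p['pixels'],cv2.COLOR_RGB2BGR))
def proj(p,X):
    c=np.atleast_2d(X)@np.array(p['R']).T+p['t']; u=c@np.array(p['K']).T; return u[:,:2]/u[:,2:]
def ray(p,uv,z):
    R=np.array(p['R']);C=-R.T@np.array(p['t']); d=R.T@np.linalg.solve(np.array(p['K']),[uv[0],uv[1],1.]); return C+d*(z-C[2])/d[2]
E
python3 - <<'E'
from h import *
o=status.get_obs();print({k:np.round(v,3).tolist() for k,v in o.items()})
for n in ['scene','top']:
    p=vision.camera(n);save(p,n+'0.png')
    print(n,np.round(p['K'],1).tolist(),np.round(p['R'],4).tolist(),np.round(p['t'],4).tolist())
    for t in ['base','basket','bottle','tray','pacifier','lid','jar','hedgehog','lamp']:
        for s in silhouettes(t,p): print(t,round(s['score'],2),np.round(s['extent']).tolist())
E
```

```text
{'time_s': 0.0, 'qpos': [-1.411, 0.3, 1.522, -0.0, 1.321, -0.067], 'joint_vel': [-0.003, 0.002, -0.002, -0.001, 0.0, -0.0], 'tau': [0.001, -53.18, -35.274, 0.071, 0.024, -0.0], 'ee_pos': [0.124, -0.536, 0.205], 'eef_rot': [-3.14, -0.0, 0.227], 'force': [0.148, 1.489, 0.139], 'moment': [-0.054, 0.023, -0.037], 'grip_force': 0.0, 'grip_width': 0.094}
scene [[565.8, 0.0, 312.5], [0.0, 565.8, 240.7], [0.0, 0.0, 1.0]] [[-0.0285, 0.9996, 0.0006], [0.7626, 0.0222, -0.6465], [-0.6462, -0.0179, -0.7629]] [0.0347, -0.349, 1.5672]
base 0.92 [128.0, 195.0, 209.0, 259.0]
base 0.5 [382.0, 201.0, 406.0, 241.0]
basket 0.7 [331.0, 256.0, 420.0, 354.0]
bottle 0.75 [383.0, 198.0, 406.0, 244.0]
tray 0.97 [435.0, 207.0, 507.0, 271.0]
pacifier 0.77 [245.0, 227.0, 268.0, 245.0]
pacifier 0.75 [238.0, 196.0, 261.0, 213.0]
pacifier 0.57 [227.0, 170.0, 249.0, 185.0]
pacifier 0.54 [277.0, 201.0, 300.0, 214.0]
lid 0.67 [228.0, 271.0, 307.0, 341.0]
jar 0.7 [318.0, 205.0, 340.0, 248.0]
hedgehog 0.8 [508.0, 310.0, 550.0, 359.0]
lamp 0.89 [84.0, 274.0, 141.0, 340.0]
lamp 0.15 [317.0, 206.0, 343.0, 248.0]
top [[503.3, 0.0, 322.3], [0.0, 503.3, 235.4], [0.0, 0.0, 1.0]] [[-0.0127, -0.9995, -0.0294], [-0.9853, 0.0175, -0.1698], [0.1703, 0.0268, -0.985]] [0.0177, 0.5042, 0.9891]
base 0.64 [450.0, 223.0, 536.0, 315.0]
basket 0.72 [234.0, 110.0, 312.0, 200.0]
basket 0.28 [125.0, 223.0, 209.0, 298.0]
bottle 0.58 [235.0, 256.0, 264.0, 281.0]
tray 0.78 [127.0, 227.0, 206.0, 299.0]
pacifier 0.86 [404.0, 297.0, 423.0, 314.0]
pacifier 0.72 [423.0, 336.0, 443.0, 362.0]
pacifier 0.62 [391.0, 250.0, 416.0, 269.0]
pacifier 0.56 [357.0, 291.0, 378.0, 307.0]
lid 0.67 [342.0, 133.0, 414.0, 208.0]
jar 0.9 [313.0, 245.0, 339.0, 281.0]
hedgehog 0.58 [129.0, 128.0, 161.0, 173.0]
hedgehog 0.55 [231.0, 111.0, 311.0, 200.0]
lamp 0.72 [492.0, 115.0, 548.0, 175.0]
```

View pics/scene0.png

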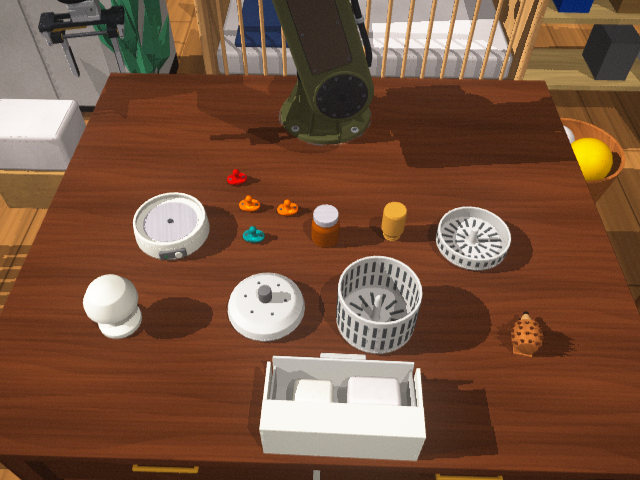

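View pics/top0.png

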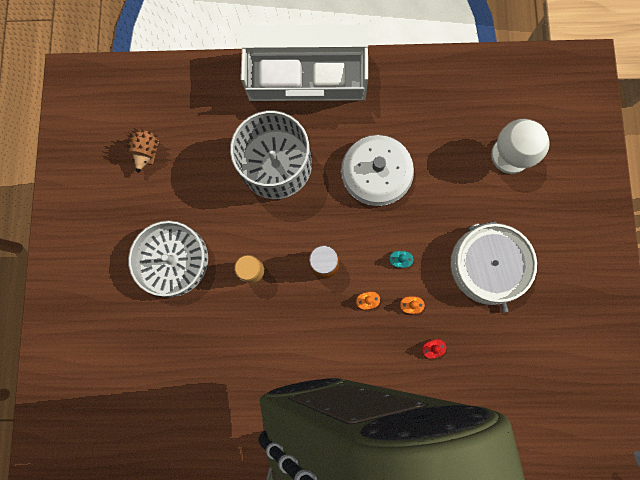

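The two views show the base at scene (171,225), basket (378,305), tray (473,238) and lid (266,306). The amber bottle is at (394,221) and the teal pacifier at scene (253,236) / top (401,259). The orange and red ones are decoys.

```bash
cat >> h.py <<'E'
from scipy.optimize import minimize
A=np.linspace(0,2*np.pi,60,endpoint=False)
def ring(r,z,rx=None): return np.c_[(rx or r)*np.cos(A),r*np.sin(A),0*A+z]
M=dict(base=[[(83,0),(83,50)]],basket=[[(61,0),(67,12)],[(78,12),(78,116)]],bottle=[[(20,0),(20,14)],[(25.5,18),(25.5,84)]],
 tray=[[(61,0),(67,12)],[(78,12),(78,46)],[(7.5,16),(7.5,58)]],lid=[[(61,0),(67,12)],[(78,12),(78,18),(60,40),(30,46)],[(13,46),(13,75)]],
 jar=[[(31,0),(31,82)]],lamp=[[(50,75),(50,90),(25,119)],[(30,0),(28,10)]],
 pacifier=[[(13,0),(13,7)],[(17,7,25),(17,13,25)],[(6,13),(7,30),(4,39)]])
S=4
def render(name,p,x,y,yaw=0,z0=0):
    m=np.zeros((480*S,640*S),np.uint8);c,s=np.cos(yaw),np.sin(yaw)
    for part in M[name]:
        P=np.vstack([ring(a[0],a[1],*(a[2:])) for a in part])/1000@np.array([[c,s,0],[-s,c,0],[0,0,1]])+[x,y,z0]
        uv=(proj(p,P)+.5)*S-.5
        cv2.fillConvexPoly(m,cv2.convexHull(uv.astype(np.float32)).round().astype(np.int32),1)
    return m
def iou(name,pm,v,z0=0):
    r=0
    for p,m in pm:
        b=render(name,p,*v[:2],v[2] if len(v)>2 else 0,z0); r+=(b&m).sum()/max(1,(b|m).sum())
    return r/len(pm)
def up(m): return cv2.resize(np.asarray(m).astype(np.uint8),None,fx=S,fy=S,interpolation=cv2.INTER_NEAREST)
def fit(name,pm,z0=0,yaw=None):
    p,m=pm[0]; yy,xx=np.nonzero(m); g=ray(p,[xx.mean()/S,yy.mean()/S],z0+.03)
    v=[g[0],g[1]]+([yaw] if yaw is not None else [])
    sim=np.array([v]+[np.array(v)+np.eye(len(v))[i]*(.012 if i<2 else .5) for i in range(len(v))])
    r=minimize(lambda q:-iou(name,pm,q,z0),v,method='Nelder-Mead',options=dict(initial_simplex=sim,xatol=1e-4,fatol=1e-5,maxiter=90))
    return r.x,-r.fun
def teal(p,lo=80,hi=95):
    h=cv2.cvtColor(p['pixels'],cv2.COLOR_RGB2HSV); return (h[...,0]>78)&(h[...,0]<98)&(h[...,1]>120)&(h[...,2]>50)
E
python3 - <<'E'
from h import *
ps=[vision.camera('top'),vision.camera('scene')]
for n in ['base','basket','bottle','tray','lid','jar','lamp']:
    pm=[(p,up(silhouettes(n,p)[0]['region'])) for p in ps]
    for q in (pm,pm[:1],pm[1:]):
        v,s=fit(n,q); print(n,np.round(v,4),round(s,3),end=' | ')
    print()
pm=[]
for p in ps:
    m=teal(p).astype(np.uint8); k,l,st,c=cv2.connectedComponentsWithStats(m)
    print([(st[i].tolist()) for i in range(1,k) if st[i][4]>40])
    i=[i for i in range(1,k) if st[i][4]>40 and 220<st[i][0]+0<420 and 215<st[i][1]<275]
    pm.append((p,up(l==i[0])))
for y0 in (0,.8,1.6,2.4):
  for q in (pm,pm[:1],pm[1:]):
    v,s=fit('pacifier',q,yaw=y0);print(np.round(v,4),round(s,3),end=' | ')
  print()
E
```

```text
base [ 0.7141 -0.3888] 0.219 | base [ 0.7141 -0.3888] 0.437 | base [ 0.4389 -0.3402] 0.939 | Traceback (most recent call last):
  File "<stdin>", line 4, in <module>
IndexError: list index out of range
```

```bash
cat > m.py <<'E'
from h import *
seed=dict(base=((494,264),(171,225)),basket=((272,155),(378,305)),bottle=((249,268),(394,221)),tray=((168,260),(473,238)),lid=((378,170),(266,306)),jar=((324,262),(326,226)),lamp=((520,146),(112,306)))
def masks(n,ps):
    out=[]
    for p,s in zip(ps,seed[n]):
        c=[r for r in silhouettes(n,p) if np.hypot(*(np.array([(r['extent'][0]+r['extent'][2])/2,(r['extent'][1]+r['extent'][3])/2])-s))<12]
        if c: out.append((p,up(c[0]['region'])))
    return out
if __name__=='__main__':
    ps=[vision.camera('top'),vision.camera('scene')]
    for n in seed:
        pm=masks(n,ps)
        for q in ([pm]+[[x] for x in pm] if len(pm)>1 else [pm]):
            if q: v,s=fit(n,q); print(n,'top' if q[0][0] is ps[0] else 'scene',len(q),np.round(v,4),round(s,3),end=' | ')
        print()
    pm=[]
    for p in ps:
        m=teal(p).astype(np.uint8); k,l,st,c=cv2.connectedComponentsWithStats(m)
        i=[i for i in range(1,k) if st[i][4]>40 and 220<st[i][0]<420 and 215<st[i][1]<275]
        print([st[j].tolist() for j in i]); pm.append((p,up(l==i[0])))
    for y0 in (0,.8,1.6,2.4):
      for q in (pm,pm[:1],pm[1:]):
        v,s=fit('pacifier',q,yaw=y0);print(np.round(v,4),round(s,3),end=' | ')
      print()
E
python3 m.py
```

```text
base top 1 [ 0.4426 -0.3338] 0.921 | 
basket top 2 [0.6678 0.1089] 0.972 | basket top 1 [0.6692 0.1104] 0.979 | basket scene 1 [0.6671 0.1078] 0.98 | 
bottle top 2 [0.4364 0.1562] 0.913 | bottle top 1 [0.4367 0.1567] 0.946 | bottle scene 1 [0.4339 0.1554] 0.899 | 
tray top 2 [0.4626 0.3298] 0.968 | tray top 1 [0.4634 0.3312] 0.983 | tray scene 1 [0.461  0.3285] 0.977 | 
lid top 2 [ 0.6476 -0.1097] 0.94 | lid top 1 [ 0.6503 -0.1087] 0.972 | lid scene 1 [ 0.6442 -0.1107] 0.956 | 
jar top 2 [0.4474 0.0065] 0.881 | jar top 1 [0.4473 0.0067] 0.857 | jar scene 1 [0.4491 0.0064] 0.904 | 
lamp top 2 [ 0.6791 -0.3968] 0.87 | lamp top 1 [ 0.678  -0.3956] 0.912 | lamp scene 1 [ 0.6849 -0.3966] 0.871 | 
[[390, 251, 23, 17, 302]]
[[243, 226, 22, 17, 238]]
[ 0.4567 -0.154   1.471 ] 0.835 | [ 0.4573 -0.1529  1.456 ] 0.879 | [ 0.4539 -0.1551  1.4739] 0.879 | 
[ 0.4564 -0.154   1.4972] 0.836 | [ 0.4576 -0.1529  1.468 ] 0.882 | [ 0.4543 -0.1554  1.4516] 0.88 | 
[ 0.4567 -0.154   1.4811] 0.836 | [ 0.4574 -0.1529  1.5181] 0.879 | [ 0.4541 -0.1548  1.5315] 0.879 | 
[ 0.4565 -0.1539  1.4929] 0.835 | [ 0.4575 -0.153   1.4827] 0.882 | [ 0.4542 -0.1552  4.5827] 0.878 |
```

Run:
```python
from h import *
o=[]
for n,(u,v),b in (('top',(495,264),(.4426,-.3338)),('scene',(171,225),(.4389,-.3402))):
    p=vision.camera(n); im=cv2.cvtColor(p['pixels'],cv2.COLOR_RGB2BGR)[v-60:v+60,u-50:u+50]
    im=cv2.resize(im,None,fx=4,fy=4,interpolation=cv2.INTER_CUBIC)
    for bb,col in ((b,(0,0,255)),((.441,-.337),(0,255,0))):
      for r,z in ((83,50),(73,50),(83,0)):
        q=((proj(p,ring(r,z)/1000+[*bb,0])-[u-50,v-60]+.5)*4).round().astype(int); cv2.polylines(im,[q],True,col,1)
    o.append(im)
cv2.imwrite('pics/base.png',np.hstack(o))
```

```text
(no output)
```

View pics/base.png

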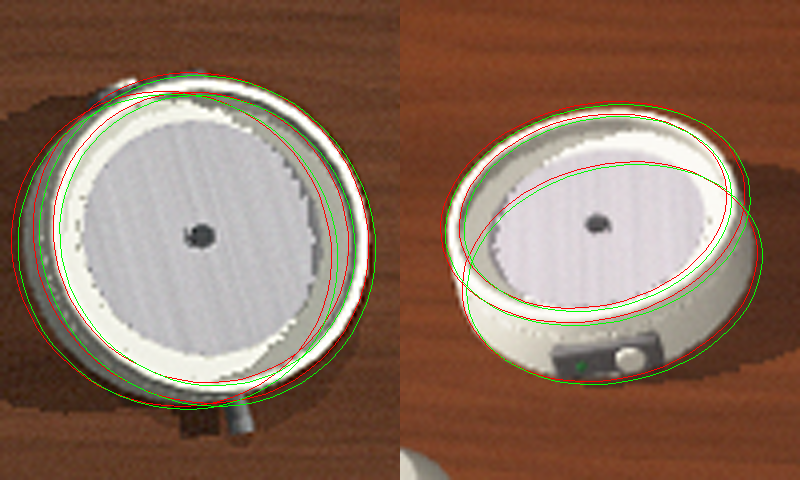

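The overlay shows the rim between the two fits: the base dish centre is at crop (200,236) in top and (597,224) in scene. I'll cross-check that centre and compute the first moves.

```bash
cat >> h.py <<'E'
from scipy.spatial.transform import Rotation as Ro
def go(x,y,z,yaw=None):
    "shift/turn in tool axes and units from current measured pose, tool pointing down"
    o=status.get_obs(); R=Ro.from_euler('xyz',o['eef_rot']); d=np.array([x,y,z])-o['ee_pos']
    T=Ro.from_euler('xyz',[np.pi,0,yaw if yaw is not None else o['eef_rot'][2]])
    print('dxyz',np.round(R.inv().apply(d)/.5,4),'turn',np.round((R.inv()*T).as_rotvec()/(np.pi/2),4),'dist',round(np.linalg.norm(d),3))
    return R,T
E
python3 - <<'E'
from h import *
for n,uv in (('top',(495-.12,263-.12)),('scene',(170.1,220.9))): print(ray(vision.camera(n),uv,.037))
o=status.get_obs();print(o['ee_pos'],o['eef_rot'],o['time_s'])
go(.668,.109,.25,0.227)
E
```

```text
[ 0.44284138 -0.33857201  0.037     ]
[ 0.44097226 -0.3394885   0.037     ]
[ 0.12365926 -0.53590512  0.20541758] [-3.14153987e+00 -1.38480997e-05  2.26783530e-01] 2.3
dxyz [ 1.3508 -1.012  -0.0891] turn [-0.     -0.     -0.0001] dist 0.845
```

```bash
python3 -m pendant '[0.9,-0.675,-0.089,0,0,0,0,0.9,-0.675,-0.089,0,0,0,0,0.9,-0.675,-0.089,0,0,0,0,0.9,-0.675,-0.089,0,0,0,0,0.9,-0.675,-0.089,0,0,0,0,0.9,-0.675,-0.089,0,0,0,0,0.9,-0.675,-0.089,0,0,0,0,0.9,-0.675,-0.089,0,0,0,0,0.9,-0.675,-0.089,0,0,0,0,0.9,-0.675,-0.089,0,0,0,0,0.9,-0.675,-0.089,0,0,0,0,0.9,-0.675,-0.089,0,0,0,0]' 30
python3 -m pendant '[0.451,-0.337,0,0,0,0,0,0.451,-0.337,0,0,0,0,0,0.451,-0.337,0,0,0,0,0,0.451,-0.337,0,0,0,0,0,0.451,-0.337,0,0,0,0,0,0.451,-0.337,0,0,0,0,0,0.451,-0.337,0,0,0,0,0,0.451,-0.337,0,0,0,0,0,0.451,-0.337,0,0,0,0,0,0.451,-0.337,0,0,0,0,0]'
python3 -c "
from h import *
go(.668,.109,.046,.227);print(status.get_obs()['qpos'])"
```

```text
time_s: 3.5
ee_pos: [0.4881, -0.1027, 0.2502]
eef_rot: [-3.141, -0.001, 0.23]
force: [-0.2, 0.1, -0.3]
grip_width: 0.0472
grip_force: 0.0
time_s: 4.5
ee_pos: [0.6678, 0.1078, 0.2506]
eef_rot: [3.141, -0.001, 0.225]
force: [0.2, -0.1, -0.3]
grip_width: 0.0469
grip_force: 0.0
dxyz [ 0.0006 -0.0024  0.4093] turn [ 0.0001 -0.0004 -0.001 ] dist 0.205
[ 1.05925482e-01  5.71644266e-01  1.03450681e+00 -1.07901585e-04
  1.53474819e+00  1.45125056e+00]
```

```bash
python3 -m pendant '[0,-0.002,0.1,0,0,0,0,0,-0.002,0.2,0,0,0,0,0,-0.002,0.28,0,0,0,0,0,-0.002,0.35,0,0,0,0,0,-0.002,0.39,0,0,0,0,0,-0.002,0.408,0,0,0,0,0,-0.002,0.408,0,0,0,0]' 40
python3 -m pendant '[0,0,0,0,0,0,-1,0,0,0,0,0,0,-1,0,0,0,0,0,0,-1,0,0,0,0,0,0,-1,0,0,0,0,0,0,-1,0,0,0,0,0,0,-1,0,0,0,0,0,0,-1,0,0,0,0,0,0,-1]' 40
python3 -m pendant '[0,0,-0.01,0,0,0,-1,0,0,-0.03,0,0,0,-1,0,0,-0.07,0,0,0,-1,0,0,-0.12,0,0,0,-1,0,0,-0.18,0,0,0,-1,0,0,-0.24,0,0,0,-1,0,0,-0.28,0,0,0,-1,0,0,-0.3,0,0,0,-1,0,0,-0.3,0,0,0,-1]'
python3 - <<'E'
from h import *
go(.4415,-.3385,.196,.227)
a,b=vision.camera('scene'),vision.camera('top')
cv2.imwrite('pics/lift1.png',cv2.cvtColor(np.hstack([a['pixels'][150:400,230:480],b['pixels'][60:310,150:400]]),cv2.COLOR_RGB2BGR))
E
```

```text
time_s: 5.2
ee_pos: [0.6675, 0.1094, 0.0457]
eef_rot: [-3.141, 0.001, 0.226]
force: [-0.1, 0.1, 0.0]
grip_width: 0.0472
grip_force: 0.0
time_s: 6.0
ee_pos: [0.6681, 0.11, 0.0464]
eef_rot: [3.142, -0.001, 0.227]
force: [-1.3, -0.3, 5.2]
grip_width: 0.0134
grip_force: 40.0
time_s: 6.9
ee_pos: [0.6682, 0.1101, 0.1973]
eef_rot: [3.141, -0.002, 0.227]
force: [0.3, -0.1, -2.8]
grip_width: 0.0137
grip_force: 40.0
dxyz [-0.6435  0.7722  0.0015] turn [ 0.0001 -0.0013 -0.0001] dist 0.503
```

View pics/lift1.png

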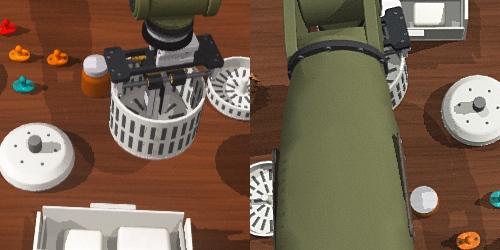

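Basket is held roughly level at crop (155,115). I'll carry it over to the base.

```bash
python3 -m pendant '[-0.019,0.023,0,0,0,0,-1,-0.058,0.069,0,0,0,0,-1,-0.109,0.131,0,0,0,0,-1,-0.167,0.201,0,0,0,0,-1,-0.225,0.270,0,0,0,0,-1,-0.283,0.340,0,0,0,0,-1,-0.341,0.409,0,0,0,0,-1,-0.399,0.479,0,0,0,0,-1,-0.457,0.548,0,0,0,0,-1,-0.515,0.618,0,0,0,0,-1,-0.566,0.680,0,0,0,0,-1,-0.605,0.726,0,0,0,0,-1]'
python3 -m pendant '[-0.022,0.026,0,0,0,0,-1,-0.034,0.041,0,0,0,0,-1,-0.0385,0.046,0,0,0,0,-1,-0.0385,0.046,0,0,0,0,-1,-0.0385,0.046,0,0,0,0,-1]'
python3 - <<'E'
from h import *
go(.4415,-.3385,.105,.227)
a,b=vision.camera('scene'),vision.camera('top')
cv2.imwrite('pics/over1.png',cv2.cvtColor(np.hstack([a['pixels'][100:350,50:300],b['pixels'][130:380,370:620]]),cv2.COLOR_RGB2BGR))
E
```

```text
time_s: 8.2
ee_pos: [0.453, -0.3134, 0.1946]
eef_rot: [-3.14, 0.001, 0.226]
force: [-0.4, 0.8, -1.5]
grip_width: 0.0136
grip_force: 40.0
time_s: 8.7
ee_pos: [0.4415, -0.3377, 0.1957]
eef_rot: [-3.141, 0.0, 0.228]
force: [-1.0, 0.0, -1.8]
grip_width: 0.0134
grip_force: 40.0
dxyz [-0.0004  0.0017  0.1815] turn [-0.0003  0.0001  0.0005] dist 0.091
```

View pics/over1.png

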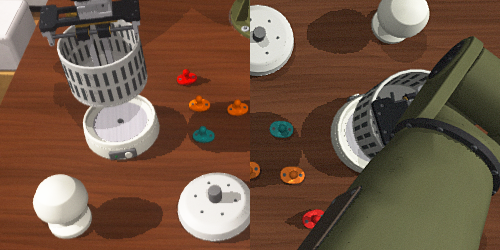

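```bash
python3 -m pendant '[0,0.002,0.03,0,0,0,-1,0,0.002,0.08,0,0,0,-1,0,0.002,0.13,0,0,0,-1,0,0.002,0.165,0,0,0,-1,0,0.002,0.18,0,0,0,-1,0,0.002,0.19,0,0,0,-1,0,0.002,0.2,0,0,0,-1,0,0.002,0.2,0,0,0,-1]'
python3 -m pendant '[0,0,0.008,0,0,0,-1,0,0,0.014,0,0,0,-1,0,0,0.018,0,0,0,-1,0,0,0.022,0,0,0,-1,0,0,0.022,0,0,0,-1]'
```

```text
time_s: 9.6
ee_pos: [0.4415, -0.3394, 0.096]
eef_rot: [3.141, -0.0, 0.227]
force: [0.4, -0.2, -2.0]
grip_width: 0.0136
grip_force: 40.0
time_s: 10.1
ee_pos: [0.4413, -0.3394, 0.0847]
eef_rot: [-3.141, 0.0, 0.227]
force: [0.5, -0.3, -1.6]
grip_width: 0.0131
grip_force: 40.0
```

```bash
python3 -m pendant '[0,0,0.002,0,0,0,-1,0,0,0.004,0,0,0,-1,0,0,0.004,0,0,0,-1,0,0,0.004,0,0,0,-1]'
python3 -m pendant '[0,0,0.002,0,0,0,-1,0,0,0.004,0,0,0,-1,0,0,0.004,0,0,0,-1]'
```

```text
time_s: 10.5
ee_pos: [0.4415, -0.3395, 0.0842]
eef_rot: [3.141, -0.0, 0.227]
force: [-4.7, 3.8, 12.3]
grip_width: 0.0138
grip_force: 40.1
time_s: 10.8
ee_pos: [0.4416, -0.3396, 0.084]
eef_rot: [3.14, -0.001, 0.227]
force: [-12.9, 11.1, 33.5]
grip_width: 0.0134
grip_force: 40.2
```

Contact comes at the expected height (TCP 0.084), so I release and rise.

```bash
python3 -m pendant '[0,0,-0.003,0,0,0,-1,0,0,-0.003,0,0,0,0,0,0,-0.003,0,0,0,0,0,0,-0.003,0,0,0,0,0,0,-0.003,0,0,0,0,0,0,-0.06,0,0,0,0,0,0,-0.16,0,0,0,0,0,0,-0.26,0,0,0,0,0,0,-0.34,0,0,0,0,0,0,-0.34,0,0,0,0.3,0,0,-0.34,0,0,0,0.3]' 10
python3 - <<'E'
from h import *
p=vision.camera('scene')
c=[s for s in silhouettes('basket',p) if s['score']>.3 and abs(s['extent'][0]+s['extent'][2]-340)<60]
for s in c[:2]:
    print(s['score'],s['extent'],fit('basket',[(p,up(s['region']))],z0=.038))
go(.436,.156,.25,.227)
cv2.imwrite('pics/set1.png',cv2.resize(cv2.cvtColor(p['pixels'][130:280,80:280],cv2.COLOR_RGB2BGR),None,fx=3,fy=3))
E
```

```text
time_s: 11.9
ee_pos: [0.4414, -0.3395, 0.2511]
eef_rot: [3.141, -0.001, 0.227]
force: [0.9, -0.1, -1.0]
grip_width: 0.059
grip_force: 0.0
0.58 [117.9, 156.6, 204.1, 242.5] (array([ 0.43968356, -0.34089272]), np.float64(0.9742416260590895))
dxyz [ 2.128e-01 -9.673e-01  4.000e-04] turn [-0.0012  0.0009 -0.0002] dist 0.495
```

View pics/set1.png

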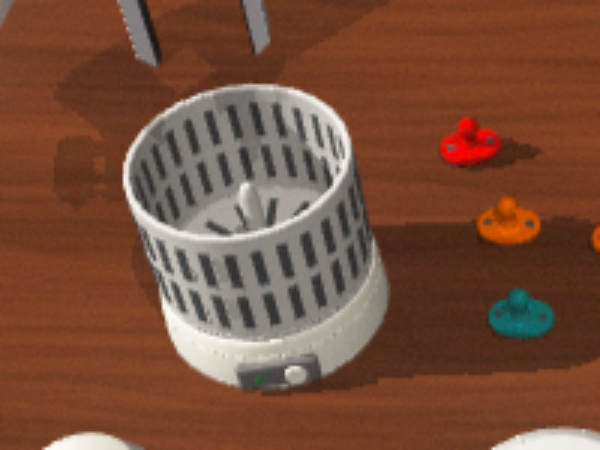

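Basket stands level on the base rim (crop (250,230)). Next is the bottle.

```bash
python3 -m pendant '[0.213,-0.967,0,0,0,0,0.6,0.213,-0.967,0,0,0,0,0.6,0.213,-0.967,0,0,0,0,0.6,0.213,-0.967,0,0,0,0,0.6,0.213,-0.967,0,0,0,0,0.6,0.213,-0.967,0,0,0,0,0.6,0.213,-0.967,0,0,0,0,0.6,0.213,-0.967,0,0,0,0,0.6,0.213,-0.967,0,0,0,0,0.6,0.213,-0.967,0,0,0,0,0.6,0.213,-0.967,0,0,0,0,0.6,0.213,-0.967,0,0,0,0,0.6]'
python3 - <<'E'
from h import *
go(.436,.156,.046,.227)
E
```

```text
time_s: 13.2
ee_pos: [0.4359, 0.156, 0.2497]
eef_rot: [3.141, 0.002, 0.229]
force: [-0.7, -0.3, 0.7]
grip_width: 0.0749
grip_force: 0.0
dxyz [ 1.100e-03 -1.000e-04  4.073e-01] turn [0.0002 0.0016 0.0012] dist 0.204
```

```bash
python3 -m pendant '[0,0,0.1,0,0,0,0.6,0,0,0.2,0,0,0,0.6,0,0,0.28,0,0,0,0.6,0,0,0.35,0,0,0,0.6,0,0,0.39,0,0,0,0.6,0,0,0.407,0,0,0,0.6,0,0,0.407,0,0,0,0.6,0,0,0.407,0,0,0,-1,0,0,0.407,0,0,0,-1,0,0,0.407,0,0,0,-1,0,0,0.407,0,0,0,-1,0,0,0.407,0,0,0,-1]' 10
python3 -m pendant '[0,0,-0.02,0,0,0,-1,0,0,-0.06,0,0,0,-1,0,0,-0.14,0,0,0,-1,0,0,-0.23,0,0,0,-1,0,0,-0.32,0,0,0,-1,0,0,-0.4,0,0,0,-1,0,0,-0.42,0,0,0,-1,0,0,-0.42,0,0,0,-1]'
python3 - <<'E'
from h import *
go(.4415,-.3395,.256,.227)
p=vision.camera('scene');q=vision.camera('top')
for c in (p,q):
  for s in silhouettes('bottle',c)[:2]:
    m=up(s['region']);o=status.get_obs()['ee_pos'];print(s['score'],s['extent'],fit('bottle',[(c,m)],z0=o[2]-.046))
E
```

```text
time_s: 14.4
ee_pos: [0.4368, 0.1558, 0.048]
eef_rot: [-3.142, -0.001, 0.227]
force: [0.3, 0.4, 4.1]
grip_width: 0.0502
grip_force: 10.0
time_s: 15.2
ee_pos: [0.4367, 0.1557, 0.2589]
eef_rot: [-3.141, -0.003, 0.227]
force: [-0.6, -0.2, -0.7]
grip_width: 0.0501
grip_force: 9.9
dxyz [-0.2134  0.9672  0.0052] turn [-0.0001 -0.0018 -0.0001] dist 0.495
0.59 [392.0, 123.8, 420.4, 169.6] (array([0.43228755, 0.15606793]), np.float64(0.87759477124183))
```

```bash
python3 -m pendant '[-0.006,0.029,0,0,0,0,-1,-0.019,0.087,0,0,0,0,-1,-0.036,0.164,0,0,0,0,-1,-0.055,0.251,0,0,0,0,-1,-0.075,0.338,0,0,0,0,-1,-0.094,0.426,0,0,0,0,-1,-0.113,0.513,0,0,0,0,-1,-0.132,0.6,0,0,0,0,-1,-0.151,0.687,0,0,0,0,-1,-0.171,0.774,0,0,0,0,-1,-0.187,0.851,0,0,0,0,-1,-0.2,0.909,0,0,0,0,-1]'
python3 -m pendant '[-0.007,0.034,0,0,0,0,-1,-0.011,0.052,0,0,0,0,-1,-0.013,0.058,0,0,0,0,-1,-0.013,0.058,0,0,0,0,-1,-0.013,0.058,0,0,0,0,-1]'
python3 - <<'E'
from h import *
go(.442,-.3395,.105,.227)
p=vision.camera('scene');q=vision.camera('top')
for c in (p,q):
  for s in silhouettes('bottle',c)[:2]:
    m=up(s['region']);o=status.get_obs()['ee_pos'];print(s['score'],s['extent'],fit('bottle',[(c,m)],z0=o[2]-.047))
cv2.imwrite('pics/over2.png',cv2.resize(cv2.cvtColor(np.hstack([p['pixels'][80:280,80:280],q['pixels'][150:350,400:600]]),cv2.COLOR_RGB2BGR),None,fx=2,fy=2))
E
```

```text
time_s: 16.6
ee_pos: [0.4405, -0.3118, 0.2558]
eef_rot: [-3.14, 0.002, 0.226]
force: [0.0, -0.3, -0.1]
grip_width: 0.0502
grip_force: 9.9
time_s: 17.1
ee_pos: [0.4416, -0.3385, 0.2576]
eef_rot: [3.142, -0.0, 0.228]
force: [-0.3, -0.2, -0.1]
grip_width: 0.0503
grip_force: 9.9
dxyz [3.000e-04 2.100e-03 3.052e-01] turn [ 0.     -0.0001  0.0005] dist 0.153
0.88 [132.4, 119.6, 164.7, 167.0] (array([ 0.43991807, -0.33971926]), np.float64(0.9019767264596779))
0.28 [129.5, 129.0, 160.1, 169.0] (array([0.61526845, 0.29629783]), np.float64(0.5999460964872878))
```

View pics/over2.png

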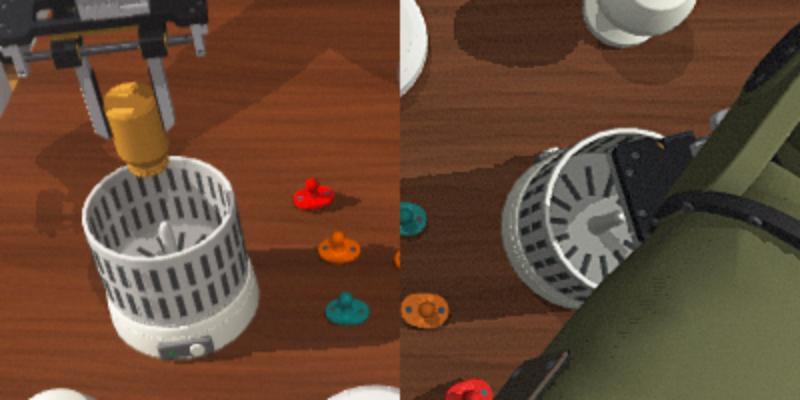

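The bottle hangs upright over the basket, and its scene fit agrees with the basket's to about 1 mm. I lower it.

```bash
python3 -m pendant '[0,0.002,0.03,0,0,0,-1,0,0.002,0.08,0,0,0,-1,0,0.002,0.13,0,0,0,-1,0,0.002,0.165,0,0,0,-1,0,0.002,0.195,0,0,0,-1,0,0.002,0.225,0,0,0,-1,0,0.002,0.255,0,0,0,-1,0,0.002,0.28,0,0,0,-1,0,0.002,0.295,0,0,0,-1,0,0.002,0.305,0,0,0,-1,0,0.002,0.305,0,0,0,-1]'
python3 -m pendant '[0,0,0.003,0,0,0,-1,0,0,0.006,0,0,0,-1,0,0,0.008,0,0,0,-1,0,0,0.008,0,0,0,-1]'
```

```text
time_s: 18.4
ee_pos: [0.4415, -0.3403, 0.1047]
eef_rot: [-3.141, 0.0, 0.227]
force: [-1.3, 0.1, -0.3]
grip_width: 0.0501
grip_force: 9.9
time_s: 18.8
ee_pos: [0.4418, -0.3402, 0.1015]
eef_rot: [-3.141, -0.001, 0.227]
force: [0.3, 2.6, 4.5]
grip_width: 0.0498
grip_force: 10.0
```

```bash
python3 -m pendant '[0,0,0,0,0,0,0.5,0,0,0,0,0,0,0.5,0,0,0,0,0,0,0.5,0,0,0,0,0,0,0.5,0,0,-0.06,0,0,0,0.5,0,0,-0.15,0,0,0,0.5,0,0,-0.25,0,0,0,0.5,0,0,-0.3,0,0,0,0.5,0,0,-0.3,0,0,0,0.5]' 10
python3 - <<'E'
from h import *
p=vision.camera('scene')
go(.4625,.330,.25,.227)
for s in silhouettes('bottle',p)[:2]: print(s['score'],s['extent'])
cv2.imwrite('pics/set2.png',cv2.resize(cv2.cvtColor(p['pixels'][80:280,80:280],cv2.COLOR_RGB2BGR),None,fx=2,fy=2))
E
```

```text
time_s: 19.7
ee_pos: [0.4424, -0.3412, 0.255]
eef_rot: [3.136, -0.004, 0.227]
force: [-0.0, 0.1, 0.2]
grip_width: 0.0709
grip_force: 0.0
dxyz [ 0.3417 -1.2978  0.002 ] turn [ 0.0014 -0.001  -0.0001] dist 0.671
```

View pics/set2.png

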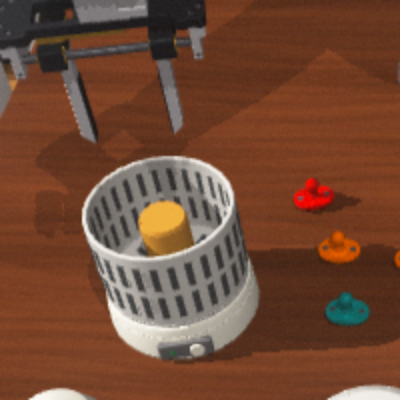

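Bottle stands upright over the prong, below the basket rim. Next is the tray.

```bash
python3 -m pendant '[0.18,-0.7,0,0,0,0,0,0.18,-0.7,0,0,0,0,0,0.18,-0.7,0,0,0,0,0,0.18,-0.7,0,0,0,0,0,0.18,-0.7,0,0,0,0,0,0.18,-0.7,0,0,0,0,0,0.18,-0.7,0,0,0,0,0,0.18,-0.7,0,0,0,0,0,0.342,-1,0,0,0,0,0,0.342,-1,0,0,0,0,0,0.342,-1,0,0,0,0,0,0.342,-1,0,0,0,0,0]'
python3 -m pendant '[0,-0.298,0,0,0,0,0,0,-0.298,0,0,0,0,0,0,-0.298,0,0,0,0,0,0,-0.298,0,0,0,0,0,0,-0.298,0,0,0,0,0,0,-0.298,0,0,0,0,0]'
python3 - <<'E'
from h import *
go(.4625,.330,.029,.227); print(status.get_obs()['qpos'])
E
```

```text
time_s: 21.0
ee_pos: [0.4958, 0.188, 0.249]
eef_rot: [-3.142, 0.003, 0.229]
force: [0.6, -1.1, 0.2]
grip_width: 0.0473
grip_force: 0.0
time_s: 21.6
ee_pos: [0.4626, 0.3292, 0.2501]
eef_rot: [3.141, 0.001, 0.226]
force: [0.3, -0.3, -0.6]
grip_width: 0.0468
grip_force: 0.0
dxyz [ 0.0006 -0.0019  0.4422] turn [ 0.0004  0.0008 -0.0008] dist 0.221
[ 5.54046030e-01  3.11307263e-01  1.40253764e+00 -2.02986880e-04
  1.42917784e+00  1.89909671e+00]
```

```bash
python3 -m pendant '[0,-0.002,0.1,0,0,0,0,0,-0.002,0.2,0,0,0,0,0,-0.002,0.29,0,0,0,0,0,-0.002,0.37,0,0,0,0,0,-0.002,0.42,0,0,0,0,0,-0.002,0.44,0,0,0,0,0,-0.002,0.452,0,0,0,0,0,-0.002,0.452,0,0,0,0]' 40
python3 -m pendant '[0,0,0,0,0,0,-1,0,0,0,0,0,0,-1,0,0,0,0,0,0,-1,0,0,0,0,0,0,-1,0,0,0,0,0,0,-1,0,0,0,0,0,0,-1,0,0,0,0,0,0,-1]' 40
python3 -m pendant '[0,0,-0.02,0,0,0,-1,0,0,-0.06,0,0,0,-1,0,0,-0.14,0,0,0,-1,0,0,-0.23,0,0,0,-1,0,0,-0.32,0,0,0,-1,0,0,-0.41,0,0,0,-1,0,0,-0.48,0,0,0,-1,0,0,-0.52,0,0,0,-1,0,0,-0.52,0,0,0,-1]'
python3 - <<'E'
from h import *
go(.4415,-.3395,.28,.227)
p=vision.camera('scene');o=status.get_obs()
for s in silhouettes('tray',p)[:2]: print(s['score'],s['extent'],fit('tray',[(p,up(s['region']))],z0=o['ee_pos'][2]-.024))
E
```

```text
time_s: 22.4
ee_pos: [0.4626, 0.3311, 0.0254]
eef_rot: [-3.141, -0.001, 0.226]
force: [0.0, 0.1, -0.3]
grip_width: 0.0469
grip_force: 0.0
time_s: 23.1
ee_pos: [0.4622, 0.3315, 0.0253]
eef_rot: [-3.141, -0.0, 0.227]
force: [-0.8, -1.3, 5.9]
grip_width: 0.0142
grip_force: 40.0
time_s: 24.0
ee_pos: [0.4625, 0.3317, 0.2882]
eef_rot: [-3.14, -0.005, 0.227]
force: [1.0, -0.4, -1.5]
grip_width: 0.014
grip_force: 40.0
dxyz [-0.343   1.2987  0.0125] turn [-0.0011 -0.0031 -0.0001] dist 0.672
```

```bash
python3 -m pendant '[-0.007,0.026,0,0,0,0,-1,-0.021,0.078,0,0,0,0,-1,-0.038,0.143,0,0,0,0,-1,-0.058,0.221,0,0,0,0,-1,-0.079,0.299,0,0,0,0,-1,-0.099,0.377,0,0,0,0,-1,-0.12,0.455,0,0,0,0,-1,-0.141,0.532,0,0,0,0,-1,-0.161,0.61,0,0,0,0,-1,-0.182,0.688,0,0,0,0,-1,-0.202,0.766,0,0,0,0,-1,-0.223,0.844,0,0,0,0,-1]'
python3 -m pendant '[-0.021,0.078,0,0,0,0,-1,-0.041,0.156,0,0,0,0,-1,-0.062,0.234,0,0,0,0,-1,-0.082,0.312,0,0,0,0,-1,-0.099,0.377,0,0,0,0,-1,-0.111,0.422,0,0,0,0,-1,-0.118,0.448,0,0,0,0,-1,-0.12,0.455,0,0,0,0,-1,-0.12,0.455,0,0,0,0,-1,-0.12,0.455,0,0,0,0,-1]'
python3 - <<'E'
from h import *
go(.4415,-.3395,.187,.227)
p=vision.camera('scene');o=status.get_obs()
for s in silhouettes('tray',p)[:2]: print(s['score'],s['extent'],fit('tray',[(p,up(s['region']))],z0=o['ee_pos'][2]-.025))
for s in silhouettes('basket',p)[:2]: print(s['score'],s['extent'])
cv2.imwrite('pics/over3.png',cv2.resize(cv2.cvtColor(p['pixels'][50:280,60:290],cv2.COLOR_RGB2BGR),None,fx=2,fy=2))
E
```

```text
time_s: 25.3
ee_pos: [0.447, -0.1068, 0.2837]
eef_rot: [-3.141, 0.002, 0.226]
force: [1.2, 0.7, -0.5]
grip_width: 0.0143
grip_force: 40.0
time_s: 26.3
ee_pos: [0.4411, -0.3391, 0.285]
eef_rot: [-3.141, -0.0, 0.228]
force: [0.4, -0.6, -0.6]
grip_width: 0.0143
grip_force: 40.0
dxyz [0.0006 0.0009 0.1959] turn [-0.0001 -0.      0.0004] dist 0.098
0.79 [101.9, 101.1, 188.8, 168.5] (array([ 0.43958809, -0.33987802]), np.float64(0.8526745480570429))
0.7 [117.2, 154.4, 204.8, 244.5]
```

View pics/over3.png

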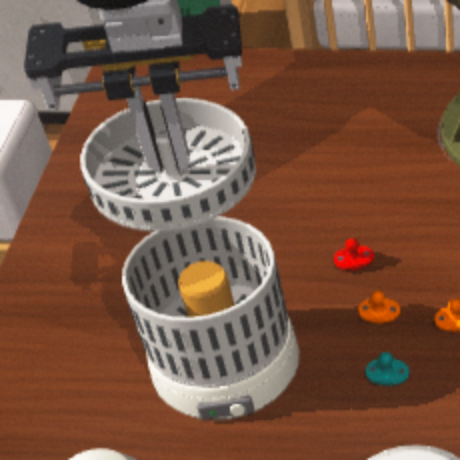

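Tray hangs level, concentric with the basket. I lower it.

```bash
python3 -m pendant '[0,0.001,0.03,0,0,0,-1,0,0.001,0.08,0,0,0,-1,0,0.001,0.13,0,0,0,-1,0,0.001,0.165,0,0,0,-1,0,0.001,0.19,0,0,0,-1,0,0.001,0.21,0,0,0,-1,0,0.001,0.224,0,0,0,-1,0,0.001,0.228,0,0,0,-1,0,0.001,0.228,0,0,0,-1]'
python3 -m pendant '[0,0,0.003,0,0,0,-1,0,0,0.006,0,0,0,-1,0,0,0.009,0,0,0,-1,0,0,0.009,0,0,0,-1]'
```

```text
time_s: 27.35
ee_pos: [0.4412, -0.3406, 0.1712]
eef_rot: [3.141, -0.0, 0.227]
force: [0.8, -0.6, -0.7]
grip_width: 0.0143
grip_force: 40.0
time_s: 27.75
ee_pos: [0.4413, -0.3406, 0.1671]
eef_rot: [3.141, -0.001, 0.227]
force: [-0.2, 1.8, 3.1]
grip_width: 0.0144
grip_force: 40.0
```

```bash
python3 -m pendant '[0,0,0.002,0,0,0,-1,0,0,0.003,0,0,0,-1,0,0,0.003,0,0,0,-1,0,0,0.001,0,0,0,0,0,0,0.001,0,0,0,0,0,0,0.001,0,0,0,0,0,0,-0.04,0,0,0,0,0,0,-0.12,0,0,0,0,0,0,-0.2,0,0,0,0,0,0,-0.24,0,0,0,0,0,0,-0.24,0,0,0,0]'
python3 - <<'E'
from h import *
p=vision.camera('scene')
for s in silhouettes('tray',p)[:2]: print(s['score'],s['extent'],fit('tray',[(p,up(s['region']))],z0=.142))
cv2.imwrite('pics/set3.png',cv2.resize(cv2.cvtColor(p['pixels'][50:280,60:290],cv2.COLOR_RGB2BGR),None,fx=2,fy=2))
go(.4562,-.154,.25,1.48)
E
```

```text
time_s: 28.85
ee_pos: [0.4417, -0.341, 0.2893]
eef_rot: [3.138, -0.003, 0.227]
force: [0.3, -0.1, -0.7]
grip_width: 0.0472
grip_force: 0.0
0.62 [113.4, 146.6, 194.8, 208.0] (array([ 0.43922277, -0.3415928 ]), np.float64(0.9776516229535208))
dxyz [ 0.1135 -0.3565  0.0714] turn [-5.000e-04  0.000e+00 -7.978e-01] dist 0.19
```

View pics/set3.png

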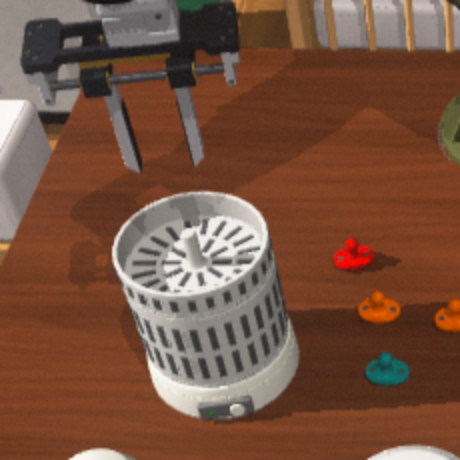

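Tray sits level in the basket. Next is the teal pacifier.

```bash
python3 -m pendant '[0.02,-0.08,0,0,0,-0.09,0.2,0.04,-0.16,0,0,0,-0.18,0.2,0.06,-0.24,0,0,0,-0.27,0.2,0.1135,-0.356,0.02,0,0,-0.36,0.2,0.1135,-0.356,0.04,0,0,-0.45,0.2,0.1135,-0.356,0.07,0,0,-0.54,0.2,0.1135,-0.356,0.07,0,0,-0.63,0.2,0.1135,-0.356,0.07,0,0,-0.72,0.2,0.1135,-0.356,0.07,0,0,-0.798,0.2,0.1135,-0.356,0.07,0,0,-0.798,0.2,0.1135,-0.356,0.07,0,0,-0.798,0.2]' 8
python3 - <<'E'
from h import *
go(.456,-.154,.003,1.48);print(status.get_obs()['qpos'])
E
```

```text
time_s: 30.05
ee_pos: [0.4561, -0.1542, 0.2504]
eef_rot: [-3.14, -0.001, 1.477]
force: [0.7, 1.1, -0.2]
grip_width: 0.0565
grip_force: 0.0
dxyz [1.000e-04 7.000e-04 4.948e-01] turn [-0.0011 -0.0003 -0.0022] dist 0.247
[-4.02167304e-01  1.13215562e-01  1.64054092e+00  4.79329177e-06
  1.38958661e+00 -3.07921180e-01]
```

```bash
python3 -m pendant '[0,0,0.1,0,0,0,0.2,0,0,0.2,0,0,0,0.2,0,0,0.3,0,0,0,0.2,0,0,0.38,0,0,0,0.2,0,0,0.44,0,0,0,0.2,0,0,0.475,0,0,0,0.2,0,0,0.488,0,0,0,0.2,0,0,0.492,0,0,0,0.2,0,0,0.492,0,0,0,0.2]' 8
python3 -m pendant '[0,0,0,0,0,0,-1,0,0,0,0,0,0,-1,0,0,0,0,0,0,-1,0,0,0,0,0,0,-1,0,0,0,0,0,0,-1,0,0,0,0,0,0,-1]' 8
python3 -m pendant '[0,0,-0.02,0,0,0,-1,0,0,-0.06,0,0,0,-1,0,0,-0.14,0,0,0,-1,0,0,-0.23,0,0,0,-1,0,0,-0.32,0,0,0,-1,0,0,-0.41,0,0,0,-1,0,0,-0.48,0,0,0,-1,0,0,-0.52,0,0,0,-1,0,0,-0.52,0,0,0,-1]'
python3 - <<'E'
from h import *
p=vision.camera('scene');o=status.get_obs()
m=teal(p).astype(np.uint8); k,l,st,c=cv2.connectedComponentsWithStats(m)
print([(st[i].tolist()) for i in range(1,k) if st[i][4]>40], proj(p,o['ee_pos']))
cv2.imwrite('pics/pac.png',cv2.resize(cv2.cvtColor(p['pixels'][90:250,170:330],cv2.COLOR_RGB2BGR),None,fx=2.5,fy=2.5))
E
```

```text
time_s: 30.95
ee_pos: [0.4567, -0.1544, 0.006]
eef_rot: [3.141, 0.0, 1.479]
force: [-0.6, -0.5, -0.1]
grip_width: 0.0565
grip_force: 0.0
time_s: 31.55
ee_pos: [0.4566, -0.1544, 0.0059]
eef_rot: [3.141, 0.0, 1.48]
force: [-1.6, 0.7, 5.6]
grip_width: 0.0336
grip_force: 8.0
time_s: 32.45
ee_pos: [0.457, -0.1546, 0.2686]
eef_rot: [3.137, 0.002, 1.48]
force: [1.0, -0.9, -1.4]
grip_width: 0.0339
grip_force: 8.0
[[244, 135, 11, 18, 119]] [[242.62968248 147.55373178]]
```

View pics/pac.png

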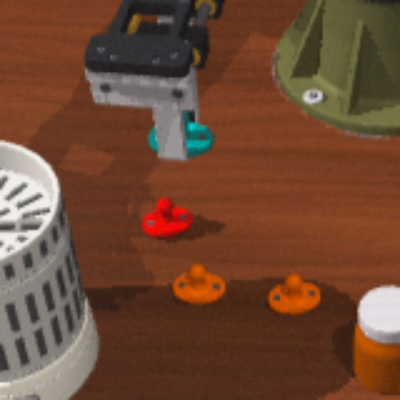

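Pacifier is held level by its flat sides. I place it between the stem and the tray wall.

Run:
```python
from h import *
go(.4448,-.301,.2686,1.48)
```

```text
dxyz [-0.2943  0.0033 -0.0044] turn [0.0012 0.0004 0.0002] dist 0.147
```

```bash
python3 -m pendant '[-0.02,0,0,0,0,0,-1,-0.06,0.001,0,0,0,0,-1,-0.12,0.001,0,0,0,0,-1,-0.18,0.002,0,0,0,0,-1,-0.235,0.003,0,0,0,0,-1,-0.275,0.003,0,0,0,0,-1,-0.294,0.003,0,0,0,0,-1,-0.294,0.003,0.03,0,0,0,-1,-0.294,0.003,0.08,0,0,0,-1,-0.294,0.003,0.12,0,0,0,-1,-0.294,0.003,0.14,0,0,0,-1,-0.294,0.003,0.14,0,0,0,-1]'
python3 - <<'E'
from h import *
go(.4448,-.301,.164,1.48)
E
```

```text
time_s: 33.7
ee_pos: [0.4441, -0.3004, 0.194]
eef_rot: [-3.139, -0.002, 1.481]
force: [0.1, -0.3, 1.0]
grip_width: 0.0338
grip_force: 8.0
dxyz [-0.0012  0.0016  0.0599] turn [-0.0016 -0.001   0.0003] dist 0.03
```

```bash
python3 -m pendant '[0,0,0.015,0,0,0,-1,0,0,0.03,0,0,0,-1,0,0,0.042,0,0,0,-1,0,0,0.05,0,0,0,-1,0,0,0.055,0,0,0,-1,0,0,0.058,0,0,0,-1,0,0,0.058,0,0,0,-1]'
python3 -m pendant '[0,0,0.001,0,0,0,-1,0,0,0.002,0,0,0,-1,0,0,0.002,0,0,0,-1]'
```

```text
time_s: 34.4
ee_pos: [0.4446, -0.3009, 0.1664]
eef_rot: [3.142, 0.0, 1.48]
force: [0.6, -0.2, 0.6]
grip_width: 0.0338
grip_force: 8.0
time_s: 34.7
ee_pos: [0.4446, -0.3009, 0.1655]
eef_rot: [3.141, 0.0, 1.48]
force: [0.0, -0.2, -0.5]
grip_width: 0.0339
grip_force: 8.0
```

```bash
python3 -m pendant '[0,0,0.001,0,0,0,-1,0,0,0.002,0,0,0,-1,0,0,0.002,0,0,0,-1]'
python3 -m pendant '[0,0,0,0,0,0,-0.05,0,0,0,0,0,0,-0.05,0,0,0,0,0,0,-0.05,0,0,0,0,0,0,-0.05,0,0,-0.03,0,0,0,-0.05,0,0,-0.08,0,0,0,-0.05,0,0,-0.16,0,0,0,-0.05,0,0,-0.2,0,0,0,-0.05,0,0,-0.2,0,0,0,-0.05]'
python3 - <<'E'
from h import *
p=vision.camera('scene')
m=teal(p).astype(np.uint8); k,l,st,c=cv2.connectedComponentsWithStats(m)
i=[i for i in range(1,k) if st[i][4]>40];print([(st[j].tolist()) for j in i])
if len(i)==1: print(fit('pacifier',[(p,up(l==i[0]))],z0=.158,yaw=1.5))
cv2.imwrite('pics/set4.png',cv2.resize(cv2.cvtColor(p['pixels'][110:270,90:250],cv2.COLOR_RGB2BGR),None,fx=3,fy=3))
go(.648,-.109,.25,.227)
E
```

```text
time_s: 35.0
ee_pos: [0.4446, -0.3009, 0.1644]
eef_rot: [-3.142, -0.0, 1.48]
force: [-0.5, -0.0, -0.3]
grip_width: 0.0338
grip_force: 8.0
time_s: 35.9
ee_pos: [0.4453, -0.3014, 0.2674]
eef_rot: [3.137, 0.003, 1.48]
force: [0.6, 0.5, -0.3]
grip_width: 0.0448
grip_force: 0.0
[[164, 168, 24, 19, 255]]
(array([ 0.44167573, -0.3028334 ,  2.19216962]), np.float64(0.7930023455824863))
dxyz [0.4192 0.37   0.0305] turn [ 1.300e-03 -1.000e-04  7.979e-01] dist 0.28
```

View pics/set4.png

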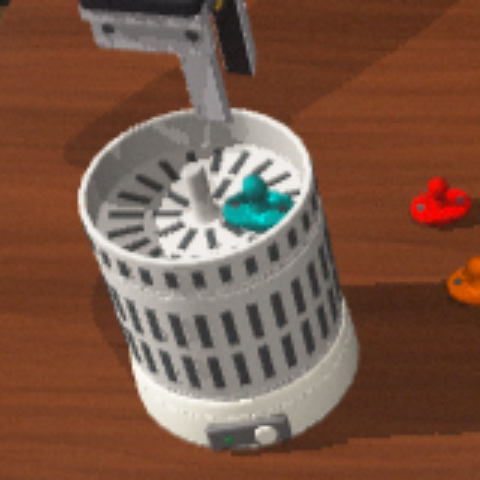

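Pacifier rests flat in the tray beside the stem (crop (258,205)). Next is the lid.

```bash
python3 -m pendant '[0.419,0.37,0.03,0,0,0,0.1,0.419,0.37,0.03,0,0,0,0.1,0.419,0.37,0.03,0,0,0,0.1,0.419,0.37,0.03,0,0,0,0.1,0.419,0.37,0.03,0,0,0,0.1,0.419,0.37,0.03,0,0,0,0.1,0.419,0.37,0.03,0,0,0,0.1,0.419,0.37,0.03,0,0,0,0.1]' 40
python3 - <<'E'
from h import *
go(.6475,-.1095,.052,1.48)
p=vision.camera('scene');im=p['pixels'][280:310,250:290].astype(int)
g=im.mean(2); sat=im.max(2)-im.min(2); m=((g>70)&(g<150)&(sat<25)).astype(np.uint8)
k,l,st,c=cv2.connectedComponentsWithStats(m)
for i in range(1,k):
    if st[i][4]>30: print(st[i]+[250,280,0,0,0],c[i]+[250,280], ray(p,c[i]+[250,280],.065))
E
```

```text
time_s: 36.75
ee_pos: [0.6474, -0.1087, 0.2475]
eef_rot: [-3.139, -0.0, 1.481]
force: [1.3, -1.8, 0.5]
grip_width: 0.0519
grip_force: 0.0
dxyz [-0.0017  0.0013  0.3911] turn [-0.0017 -0.0001  0.0007] dist 0.196
[258 286  14  17 191] [264.67539267 293.94764398] [ 0.65142831 -0.10912681  0.065     ]
```

```bash
python3 -m pendant '[-0.001,0,0.1,0,0,0,0.1,-0.001,0,0.2,0,0,0,0.1,-0.001,0,0.28,0,0,0,0.1,-0.001,0,0.34,0,0,0,0.1,-0.001,0,0.37,0,0,0,0.1,-0.001,0,0.385,0,0,0,0.1,-0.001,0,0.391,0,0,0,0.1,-0.001,0,0.391,0,0,0,0.1]'
python3 -m pendant '[0,0,0,0,0,0,-1,0,0,0,0,0,0,-1,0,0,0,0,0,0,-1,0,0,0,0,0,0,-1,0,0,0,0,0,0,-1,0,0,0,0,0,0,-1]' 40
python3 -m pendant '[0,0,-0.02,0,0,0,-1,0,0,-0.06,0,0,0,-1,0,0,-0.14,0,0,0,-1,0,0,-0.23,0,0,0,-1,0,0,-0.32,0,0,0,-1,0,0,-0.41,0,0,0,-1,0,0,-0.48,0,0,0,-1,0,0,-0.52,0,0,0,-1,0,0,-0.52,0,0,0,-1]'
python3 - <<'E'
from h import *
o=status.get_obs();go(.441,-.3405,o['ee_pos'][2],1.48)
p=vision.camera('scene')
for s in silhouettes('lid',p)[:2]: print(s['score'],s['extent'],fit('lid',[(p,up(s['region']))],z0=o['ee_pos'][2]-.053))
cv2.imwrite('pics/lid.png',cv2.resize(cv2.cvtColor(p['pixels'][100:300,150:350],cv2.COLOR_RGB2BGR),None,fx=2,fy=2))
E
```

```text
time_s: 37.6
ee_pos: [0.6482, -0.1098, 0.0551]
eef_rot: [3.14, 0.0, 1.48]
force: [0.1, -0.6, 0.6]
grip_width: 0.0513
grip_force: 0.0
time_s: 38.2
ee_pos: [0.6479, -0.1094, 0.0544]
eef_rot: [3.141, 0.0, 1.48]
force: [-2.8, 0.6, 4.7]
grip_width: 0.0257
grip_force: 40.0
time_s: 39.1
ee_pos: [0.6482, -0.1095, 0.3174]
eef_rot: [3.136, 0.001, 1.48]
force: [-0.0, 0.3, -2.2]
grip_width: 0.0255
grip_force: 40.0
dxyz [-0.4975 -0.3709 -0.0016] turn [0.0034 0.0004 0.0002] dist 0.31
0.78 [209.3, 182.3, 301.4, 253.1] (array([ 0.64763755, -0.1101019 ]), np.float64(0.8855900066919473))
```

View pics/lid.png

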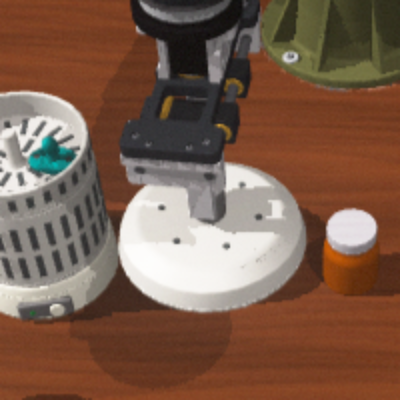

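Lid is held level by the knob. I carry it over the stack.

```bash
python3 -m pendant '[-0.02,-0.015,0,0,0,0,-1,-0.06,-0.045,0,0,0,0,-1,-0.12,-0.089,0,0,0,0,-1,-0.18,-0.134,0,0,0,0,-1,-0.24,-0.179,0,0,0,0,-1,-0.3,-0.224,0,0,0,0,-1,-0.36,-0.268,0,0,0,0,-1,-0.42,-0.313,0,0,0,0,-1,-0.46,-0.343,0,0,0,0,-1,-0.485,-0.361,0,0,0,0,-1,-0.4975,-0.371,0,0,0,0,-1,-0.4975,-0.371,0,0,0,0,-1]'
python3 - <<'E'
from h import *
p=vision.camera('scene')
o=status.get_obs();go(.441,-.3405,.2325,1.48);print(o['ee_pos'],o['eef_rot'])
for s in silhouettes('lid',p)[:1]: print(s['score'],s['extent'],fit('lid',[(p,up(s['region']))],z0=o['ee_pos'][2]-.0545))
for s in silhouettes('tray',p)[:1]: print(s['score'],s['extent'])
E
```

```text
time_s: 40.4
ee_pos: [0.4401, -0.3406, 0.3135]
eef_rot: [-3.141, -0.0, 1.48]
force: [-0.9, -0.1, -1.1]
grip_width: 0.0252
grip_force: 40.0
dxyz [-0.0008  0.0008  0.1622] turn [-0.0002 -0.0003  0.0002] dist 0.081
[ 0.44063949 -0.34008893  0.31359793] [-3.14126704e+00 -5.05438832e-04  1.48026744e+00]
0.97 [104.1, 104.2, 190.5, 164.5] (array([ 0.43794811, -0.34155224]), np.float64(0.9048707440100883))
0.65 [116.7, 151.2, 192.2, 209.2]
```

```bash
python3 -m pendant '[0,0.002,0.02,0,0,0,-1,0,0.002,0.06,0,0,0,-1,0,0.002,0.095,0,0,0,-1,0,0.002,0.12,0,0,0,-1,0,0.002,0.14,0,0,0,-1,0,0.002,0.152,0,0,0,-1,0,0.002,0.158,0,0,0,-1,0,0.002,0.158,0,0,0,-1]'
python3 -m pendant '[0,0,0.003,0,0,0,-1,0,0,0.006,0,0,0,-1,0,0,0.008,0,0,0,-1,0,0,0.008,0,0,0,-1]'
```

```text
time_s: 41.35
ee_pos: [0.4416, -0.3405, 0.235]
eef_rot: [3.142, 0.0, 1.48]
force: [0.0, -0.4, -1.9]
grip_width: 0.0261
grip_force: 40.0
time_s: 41.75
ee_pos: [0.4415, -0.3405, 0.2309]
eef_rot: [-3.142, -0.0, 1.48]
force: [0.6, -0.2, -1.5]
grip_width: 0.0258
grip_force: 40.0
```

```bash
python3 -m pendant '[0,0,0.002,0,0,0,-1,0,0,0.004,0,0,0,-1,0,0,0.004,0,0,0,-1]'
python3 -m pendant '[0,0,0,0,0,0,-1,0,0,-0.001,0,0,0,0.1,0,0,-0.001,0,0,0,0.1,0,0,-0.001,0,0,0,0.1,0,0,-0.001,0,0,0,0.1,0,0,-0.05,0,0,0,0.1,0,0,-0.12,0,0,0,0.1,0,0,-0.2,0,0,0,0.1,0,0,-0.24,0,0,0,0.1,0,0,-0.24,0,0,0,0.1]'
python3 - <<'E'
from h import *
p=vision.camera('scene')
for s in silhouettes('lid',p)[:1]: print(s['score'],s['extent'],fit('lid',[(p,up(s['region']))],z0=.176))
cv2.imwrite('pics/set5.png',cv2.resize(cv2.cvtColor(p['pixels'][90:290,70:270],cv2.COLOR_RGB2BGR),None,fx=3,fy=3))
E
```

```text
time_s: 42.05
ee_pos: [0.4417, -0.3406, 0.2302]
eef_rot: [3.14, 0.001, 1.48]
force: [-1.2, 2.2, 9.5]
grip_width: 0.0258
grip_force: 40.0
time_s: 43.05
ee_pos: [0.4419, -0.3409, 0.3517]
eef_rot: [3.138, 0.003, 1.48]
force: [0.6, 0.6, -0.1]
grip_width: 0.0516
grip_force: 0.0
0.89 [115.1, 138.2, 194.2, 196.2] (array([ 0.43852981, -0.34234042]), np.float64(0.9588837431857409))
```

View pics/set5.png

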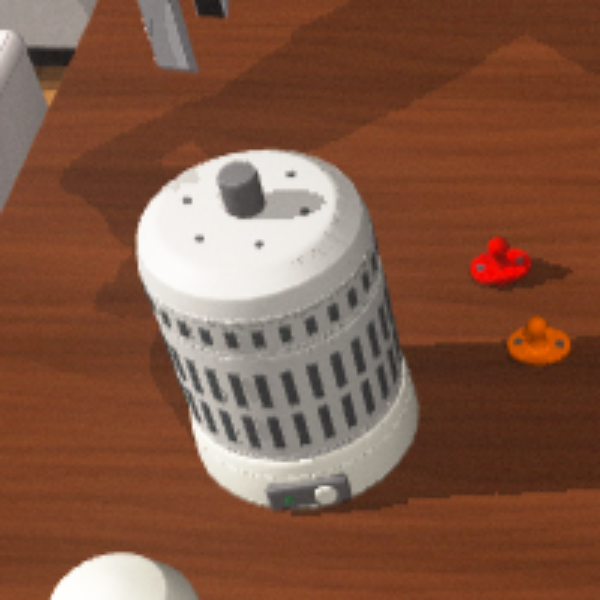

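The lid sits level and flush on the tray at the expected height, and the gripper is clear. Handing in.

```bash
python3 -c "
from station import order;print(order.hand_in())"
```

```text
the job is handed in; nothing more can be done
None
```

The steriliser is loaded and closed, and the job was handed in at about 43 s: basket, bottle, tray with the teal pacifier, and lid each contacted at or within about 1 mm of their fully-home heights and looked level in the pictures, and I did not go near the jar, hedgehog or lamp (no final check of them).

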